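Reload a pipette-tip box from a nested refill stack

TASK

Reload the pipette-tip box: first pull the spent (empty) yellow wafer up out of its snap clips and discard it in the empty green bin. Then pull only the topmost full wafer straight up off the refill stack, leaving the one below nested where it is, keep it level so that no tips fall out, and press it gently down onto the tip box until both clips snap home, without forcing it further. Do not disturb the glassware and bottles standing round.

Things in the scene. Friction and masses are not known exactly. Their poses are not given: they have to be found in the camera images.
- spent_centre (a point): spent yellow wafer on the tip box, its 60 holes empty: 95 mm along its x, 63 mm along its y, skirt 20 mm high with flat upright sides (grip across the 63 mm), an 85 x 53 mm plateau 12 mm higher on top, hollow below, 60 g. The point is on its centre line, 10 mm above the skirt's lower edge; z up. It is held by the box's two clips: a straight pull of about 5 to 15 N frees it within the first 15 mm. Fingers may reach below its lower edge, as the box under it is 62 mm wide
- fresh_centre (a point): topmost wafer of the refill stack, full of white tips: shaped like the spent one, about 90 g, tip mouths to 35 mm above the lower edge, tips hanging 25 mm below it. The point is on its centre line, 10 mm above the skirt's lower edge; z up. Nested 12 mm deep on the second wafer; friction of about 8 to 16 N resists the first 8 mm of lift; a 40 mm lift brings its tips clear
- second_centre (a point): second full wafer of the stack, same shape, straight below the first (same x, y and yaw), its skirt flush with the first one's and 20 mm lower: fingers must stay above the seam between them. The point is 10 mm above its lower edge. It is nested on a third wafer, held nearly twice as hard
- tip_box: white tip box base that stands firm, foot 112 x 80 mm, body 94 mm along x by 62 mm along y, shoulder at 60 mm; an 85 x 53 mm seat ring with rounded rim stands on the shoulder to 74 mm, and the wafer's skirt (inside 89 x 57 mm) goes down over it. Origin at the centre of its underside; the wafer's long axis lies along its x, either way round
- box_seat (a point): where the point of a wafer (its centre line, 10 mm above the skirt's lower edge) lies when the wafer is home on the tip box: 70 mm above the bench; axes as the box's
- clip_far (a joint): blue spring clip in the box's +x end: 0 = sprung out (in the wafer's slot when home, or with no wafer), grows to 0.003 m as it is pressed in. The wafer meets both clips about 12 mm above home; about 5 to 15 N of push in all takes it past them, then it drops onto the shoulder
- clip_near (a joint): the same clip in the box's -x end
- waste_bin: loose, empty green bin (not the one full of bottles at the back), rim 226 mm along x by 240 mm along y, 88 mm high, inside at least 204 x 218 mm, floor 2 mm. Origin at the centre of its underside
- cylinder_tall: measuring cylinder, 32 mm tube 250 mm high, 62 mm blue foot 9 mm high; bystander, stands about 0.14 m beside the stack or the box. Origin at the centre of its underside
- cylinder_short: clear measuring cylinder, 22 mm tube 190 mm high, 46 mm foot 9 mm high; bystander like the tall one. Origin at the centre of its underside
- reagent_bottle: capped reagent bottle, 86 mm wide, 182 mm high; bystander behind the stack. Origin at the centre of its underside
- open_bottle: open bottle with blue neck ring, 70 mm wide, 138 mm high; bystander behind the tip box. Origin at the centre of its underside
There are look-alikes about, which are no part of the job. Leave any red look-alike of the tip_box alone.

How it is judged (in metres and radians):
On the way, in this order (a step that is already met when the one before it is completed fails the run):
1. the spent wafer lies in the green bin (x of spent_centre in the frame of waste_bin between -0.1 and 0.1 m and y of spent_centre in the frame of waste_bin between -0.107 and 0.107 m and z of spent_centre in the frame of waste_bin below 0.075 m and angle between waste_bin's own z axis and vertical below 0.1 rad and contact force between spent_wafer and the fingers below 0.1 N), for 0.2 s.
2. the topmost full wafer is lifted clear of the second one (distance between fresh_centre and second_centre above 0.06 m), for 0.2 s.
At the end, for the whole second after the job is handed in: The full wafer is home on the tip box (within 4 mm sideways and 2 mm in height, level, both clips sprung out into its slots); the spent wafer lies inside the upright green bin, below its rim; the second wafer is still nested within 6 mm of its place; all at rest (horizontal distance between fresh_centre and box_seat below 0.004 m and z of fresh_centre in the frame of box_seat between -0.002 and 0.002 m and angle between fresh_centre's own z axis and vertical below 0.05 rad and value of joint each of clip_far, clip_near below 0.001 m and x of spent_centre in the frame of waste_bin between -0.1 and 0.1 m and y of spent_centre in the frame of waste_bin between -0.107 and 0.107 m and z of spent_centre in the frame of waste_bin below 0.075 m and angle between waste_bin's own z axis and vertical below 0.1 rad and distance of second_centre from where it was at the start of the episode below 0.006 m and linear speed of each of fresh_wafer, spent_wafer below 0.02 m/s); the robot touches nothing.
It fails at once if the second wafer is pulled up or shifted by more than 10 mm (distance of second_centre from where it was at the start of the episode above 0.01 m).
It fails at once if the full wafer tips by more than 20 degrees, so that tips would fall out (angle between fresh_centre's own z axis and vertical above 0.35 rad).
It fails at once if the full wafer is forced onto the box with more than 60 N (contact force between fresh_wafer and tip_box above 60 N).
It fails at once if a measuring cylinder or bottle is knocked over or shoved more than 30 mm (distance of any of cylinder_tall, cylinder_short, reagent_bottle, open_bottle from where it was at the start of the episode above 0.03 m or angle between any of cylinder_tall, cylinder_short, reagent_bottle, open_bottle's own z axis and vertical above 0.3 rad).
It also fails if it takes over 72 s, if anything falls off the work surface, if the arm or the gripper's body presses on something with over 40 N, if the wrist force passes 120 N, or if a joint passes its speed limit or range.

ROBOT

A 6-joint arm with a two-finger parallel gripper is mounted at the origin on a cart in front of the work surface, level with it; the furniture and walls round the work are solid. World frame = base frame: x ahead of the robot, y to its left, z up, the work surface at z = 0. Lengths are in mm, angles in rad, forces in N, time in s.
With the tool pointing down it reaches from about 325 to 775 mm from the base axis. Payload 9.3 kg.
Tool frame: the origin (TCP) lies midway between the tips of the shut fingers; the grasp point (between the pads) lies 19 mm behind it (manip.grasp_offset is the distance from the TCP to the grasp point, in mm); z points along the fingers, y is the line along which they close (so a half turn about z gives the same grasp; the last joint's range is limited). The gripper opens to 85 mm and grips with 20 to 120 N. Pads are 22 mm wide; open, the fingers measure 114 mm over their backs; the gripper's body (76 mm by 85 mm) begins 54 mm behind the grasp point. The pads swing forward as they close: fully open they stand 13 mm farther back than shut.
Start: joints at [-1.476, 0.259, 0.021, 1.334, 0, 1.418], TCP at [134.893, -533.198, 195.479] pointing down, gripper open.
Joint ranges: [-3.04, 3.04], [-0.91, 1.82], [-1.04, 1.36], [-1.92, 1.95], [-1.52, 1.45], [-3.14, 3.14]. Speed limits (rad/s): [2.22, 2.22, 2.79, 3.14, 3.14, 3.14].

INTERFACE

Orientations are given as a unit quaternion [x, y, z, w].
In Python, from workcell import manip gives the robot as it stands.
- The arm moves only by the shell command python3 -m creep 'ROWS' [FORCE]. ROWS is a JSON object of lists of equal length, an entry for each row: "hand": the closure, from 0 (fully open) to 1 (shut); "offset": the shift along the world's x, y, z in m, a list of three; "rotation": the turn, a rotation vector about the world's x, y, z in degrees, a list of three. In form: {"hand": [hand, ...], "offset": [[x, y, z], ...], "rotation": [[wx, wy, wz], ...]}. A call has 1 to 10 rows; each row shifts and turns the commanded pose from where the row before left it; what a row does not reach is not made up. A row lasts 1/8 s, in which the tool goes at most 62.5 mm and 10.7 degrees, less where a joint would pass 70% of its speed; a pose out of reach is approached as far as the arm can. A call with a gripper value outside its range is refused whole. The fingers move at their own pace and stop on an object; FORCE is the grip in N (left out, the last holds). Time passes only in rows, so rows that do not move let the fingers close. It gives the time, the measured TCP pose, the force, the opening and the grip force at its end, in the units of the state.
- manip.read_state(): the state, without advancing time (a new reading comes with each control period).
- manip.snapshot(name): name is "scene" or "top" or "wrist"; returns a dict with "image" (480x640x3 uint8, red, green, blue), "fov_y" (degrees; the focal length in pixels is half the picture's height over the tangent of half this angle, whatever the lens; pixels are square), "cx", "cy" (the principal point, pixels), "extrinsics" (4x4, takes a point from camera to world coordinates). Camera axes: x right, y down, z forward; pixel columns grow to the right and rows downward; lengths in mm; the calibration is good to about 2 mm. A picture is of the moment at which its call begins. There is no depth.
- manip.sign_off(): hands the job in; it is judged then, once.
The state is a dict: "clock": time; "qpos": joint angles; "joint_velocities": joint speeds; "joint_torque": joint torques, N m; "tool_pos": TCP position; "ee_rot": TCP orientation; "wrist_force": force on the tool from outside, world axes, zero at the start; "ft_torque": the same for the moment, N m; "width": opening from 0.0 (shut) to 1.0 (fully open); "finger_force": force on a finger pad.
Only numpy, scipy, OpenCV 4.12 (cv2) and the standard library are available. Lean on these libraries where they do the work, as an engineer would, in place of code of your own. Each camera call takes 0.05 s, during which the arm holds its last target. There are 200 camera calls.

## Working session

There is one attempt and no reset: what is moved stays moved. The work goes in short steps, Python scripts to look and compute and a shell command to move; the robot and the scene stay as the last step left them, time stands still between calls to the robot, and variables do not carry over. Pictures are saved under pics/ and viewed, at most 10 in all, crops included, and the job is handed in when it is done.

```bash
mkdir -p pics; cat > h.py <<'E'
import numpy as np, cv2
from workcell import manip
def snap(n,f):
    s=manip.snapshot(n); cv2.imwrite('pics/'+f+'.png',cv2.cvtColor(s['image'],cv2.COLOR_RGB2BGR))
    np.savez('pics/'+f+'.npz',**{k:np.array(s[k]) for k in ('image','fov_y','cx','cy','extrinsics')}); return s
def load(f): return dict(np.load('pics/'+f+'.npz'))
def ray(s,uv,z):
    uv=np.atleast_2d(np.array(uv,float)); f=240/np.tan(np.radians(float(s['fov_y']))/2); E=np.array(s['extrinsics'])
    d=np.c_[(uv[:,0]-s['cx'])/f,(uv[:,1]-s['cy'])/f,np.ones(len(uv))]@E[:3,:3].T; o=E[:3,3]
    return o+d*((z-o[2])/d[:,2])[:,None]
def proj(s,P):
    E=np.array(s['extrinsics']);f=240/np.tan(np.radians(float(s['fov_y']))/2)
    c=(np.atleast_2d(P)-E[:3,3])@E[:3,:3]; return np.c_[c[:,0]/c[:,2]*f+s['cx'],c[:,1]/c[:,2]*f+s['cy']]
E
python3 - <<'E'
from h import *
for n in('scene','top'):
    s=snap(n,n+'0'); print(n,s['fov_y'],s['cx'],s['cy'],np.round(s['extrinsics'],3).tolist())
E
```

```text
scene 45.40371398000886 320.42219086084555 243.39193833291466 [[-0.888, -0.272, 0.37, -267.756], [-0.459, 0.487, -0.743, 1455.031], [0.022, -0.83, -0.557, 1230.621], [0.0, 0.0, 0.0, 1.0]]
top 54.66107556596964 319.6389202484051 248.14679736415738 [[0.025, -0.993, 0.116, 285.994], [-1.0, -0.024, 0.011, -101.852], [-0.009, -0.116, -0.993, 1799.025], [0.0, 0.0, 0.0, 1.0]]
```

View pics/top0.png

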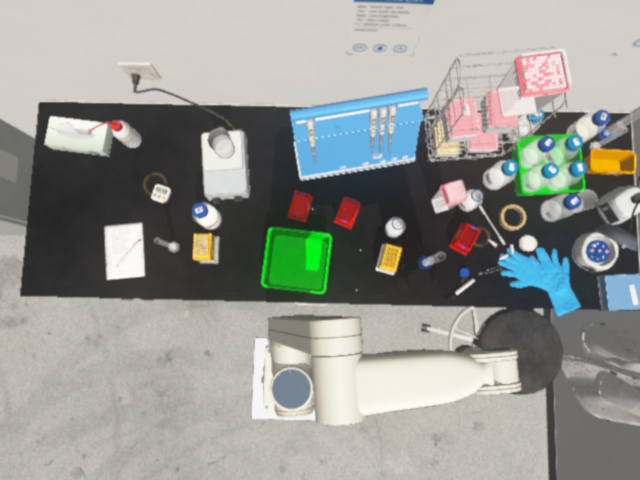

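View pics/scene0.png

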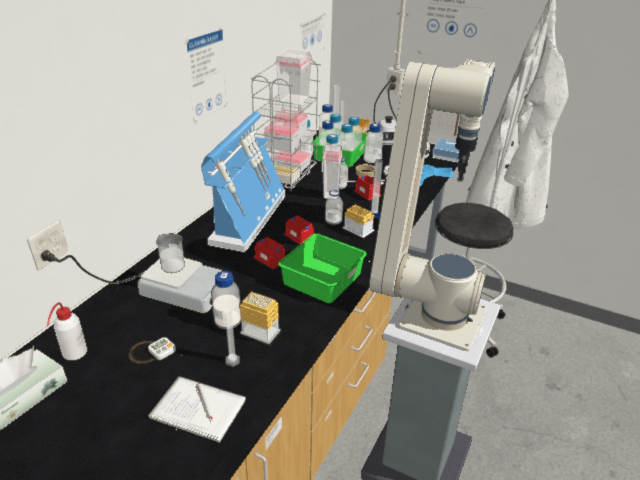

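The top view shows the bin at (297,260), the tip box with the spent wafer at (390,258) and the refill stack at (205,247). In the scene view the stack is at (260,315) and the box at (358,220). Next I'll zoom in and make colour masks.

```bash
python3 - <<'E'
from h import *
s=load('top0'); im=s['image']; 
a=cv2.resize(im[225:290,175:250],None,fx=5,fy=5,interpolation=cv2.INTER_CUBIC);b=cv2.resize(im[225:290,365:450],None,fx=5,fy=5,interpolation=cv2.INTER_CUBIC)
cv2.imwrite('pics/c1.png',cv2.cvtColor(np.hstack([a,b]),cv2.COLOR_RGB2BGR))
hsv=cv2.cvtColor(im,cv2.COLOR_RGB2HSV)
y=cv2.inRange(hsv,(15,110,90),(32,255,255)); g=cv2.inRange(hsv,(50,150,60),(75,255,255))
for nm,m,zs in(('yel',y,(92,)),('grn',g,(88,))):
  for c in cv2.findContours(m,cv2.RETR_EXTERNAL,cv2.CHAIN_APPROX_NONE)[0]:
    if cv2.contourArea(c)<60: continue
    for z in zs:
      P=ray(s,c[:,0,:],z)[:,:2].astype(np.float32); r=cv2.minAreaRect(P)
      print(nm,cv2.boundingRect(c),z,np.round(r[0],1),np.round(r[1],1),round(r[2],1))
print(manip.read_state()['ee_rot'])
E
```

```text
yel (379, 243, 24, 30) 92 [ 458.1 -344.9] [67.8 97.1] 75.3
yel (192, 232, 22, 30) 92 [481.1 352.4] [107.3  78.1] 3.0
yel (584, 148, 53, 28) 92 [  839.7 -1167.4] [104.6 196.1] 1.3
grn (261, 227, 72, 68) 88 [441.2   3.2] [247.1 234.2] 84.7
grn (516, 135, 70, 61) 88 [ 826.  -938.4] [230.5 257.9] 3.7
[ 9.92333624e-01  1.23586470e-01  2.45106125e-05 -6.02857640e-04]
```

View pics/c1.png

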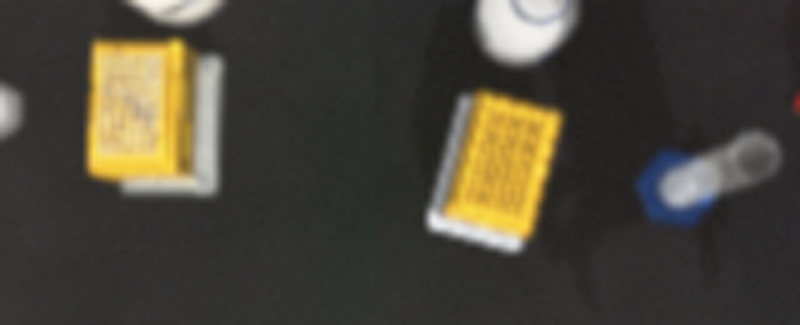

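The left crop shows the stack (full wafer on top, near yaw 0). The right crop shows the spent wafer at about -15° yaw, with the tall cylinder (blue foot) to its right. I'll move above the box for a wrist look.

```bash
python3 -m creep '{"hand":[0,0,0,0,0,0,0,0,0,0],"offset":[[0,0,0.06],[0,0,0.06],[0.05,0.03,0.01],[0.05,0.03,0],[0.05,0.03,0],[0.05,0.03,0],[0.05,0.03,0],[0.04,0.03,0],[0.02,0.01,0],[0,0,0]],"rotation":[[0,0,0],[0,0,0],[0,0,-5],[0,0,-5],[0,0,-5],[0,0,-5],[0,0,-5],[0,0,-4],[0,0,0],[0,0,0]]}' 40
python3 - <<'E'
from h import *
s=snap('wrist','w1'); print(s['fov_y'],s['cx'],s['cy'],np.round(s['extrinsics'],3).tolist()); st=manip.read_state(); print(st['tool_pos'],st['ee_rot'],st['qpos'])
E
```

```text
clock: 1.35
tool_pos: [446.0, -342.2, 324.8]
ee_rot: [0.992, -0.127, -0.0, -0.0]
wrist_force: [-0.0, 0.5, -0.1]
width: 1.001
finger_force: 0.0
61.76398826974753 320.7093766761615 237.2286666564793 [[-0.253, -0.929, -0.269, 514.649], [-0.967, 0.243, 0.072, -360.785], [-0.001, 0.278, -0.961, 503.061], [0.0, 0.0, 0.0, 1.0]]
[ 445.18945549 -342.80420802  324.96187339] [ 9.91775294e-01 -1.27990231e-01 -4.54413516e-04 -2.45753296e-04] [-8.05420533e-01  2.81789900e-01  3.79509803e-01  1.66953251e+00
 -1.86313416e-04  2.59285681e+00]
```

View pics/w1.png

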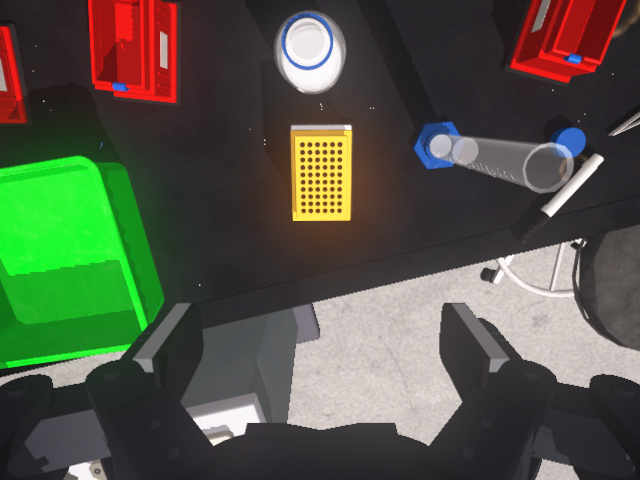

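The wrist view shows the spent wafer at (321,175), the bin on the left, the tall cylinder foot at (440,148) and the open bottle at (310,50).

```bash
cat >> h.py <<'E'
def yel(s,z,box=None):
    im=s['image']; hsv=cv2.cvtColor(im,cv2.COLOR_RGB2HSV); m=cv2.inRange(hsv,(12,110,90),(32,255,255))
    m=cv2.morphologyEx(m,cv2.MORPH_OPEN,np.ones((3,3)))
    if box: k=np.zeros_like(m); k[box[1]:box[3],box[0]:box[2]]=1; m=m*k
    c=max(cv2.findContours(m,cv2.RETR_EXTERNAL,cv2.CHAIN_APPROX_NONE)[0],key=cv2.contourArea)
    r=cv2.minAreaRect(ray(s,c[:,0,:],z)[:,:2].astype(np.float32)); return np.round(r[0],1),np.round(r[1],1),round(r[2],2),cv2.boundingRect(c)
E
python3 - <<'E'
from h import *
s=load('w1'); print(yel(s,80)); 
st=manip.read_state(); from scipy.spatial.transform import Rotation as R; print(R.from_quat(st['ee_rot']).as_matrix().round(4).tolist(),st['tool_pos'])
E
```

```text
(array([ 460.5, -346.5]), array([64.6, 94.3]), 75.39, (290, 130, 63, 91))
[[0.9672, -0.2539, -0.0008], [-0.2539, -0.9672, 0.0006], [-0.001, -0.0004, -1.0]] [ 445.18945549 -342.80420802  324.96187339]
```

```bash
python3 -m creep '{"hand":[0,0,0,0,0,0,0,0],"offset":[[0.015,-0.004,-0.04],[0,0,-0.06],[0,0,-0.06],[0,0,-0.05],[0,0,-0.03],[0,0,-0.02],[0,0,-0.02],[0,0,0]],"rotation":[[0,0,0],[0,0,0],[0,0,0],[0,0,0],[0,0,0],[0,0,0],[0,0,0],[0,0,0]]}' 40
python3 -m creep '{"hand":[0.15,0.3,0.4,0.5,0.6,0.6],"offset":[[0,0,0],[0,0,0],[0,0,0],[0,0,0],[0,0,0],[0,0,0]],"rotation":[[0,0,0],[0,0,0],[0,0,0],[0,0,0],[0,0,0],[0,0,0]]}' 40
```

```text
clock: 2.4
tool_pos: [458.3, -347.2, 44.3]
ee_rot: [0.992, -0.13, -0.001, -0.001]
wrist_force: [-0.2, 0.8, 1.1]
width: 1.004
finger_force: 0.0
clock: 3.15
tool_pos: [460.1, -347.6, 46.7]
ee_rot: [0.992, -0.129, 0.001, 0.001]
wrist_force: [-1.6, 0.4, 6.1]
width: 0.606
finger_force: 40.6
```

```bash
python3 - <<'E'
from h import *
s=snap('wrist','w2'); print(manip.read_state()['width'])
E
```

```text
0.601854433057436
```

View pics/w2.png

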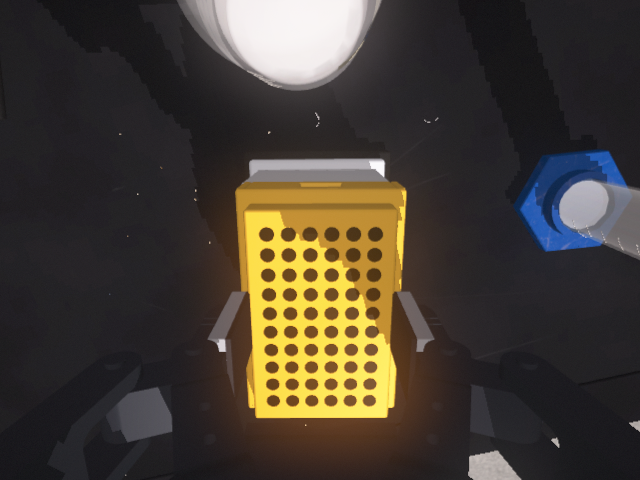

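The fingers sit on the skirt sides, near mid-length (pads at about rows 290–370, columns 235 and 405). Pulling up now.

```bash
python3 -m creep '{"hand":[0.7,0.7,0.7,0.7,0.7,0.7,0.7,0.7,0.7,0.7],"offset":[[0,0,0],[0,0,0.004],[0,0,0.004],[0,0,0.004],[0,0,0.005],[0,0,0.006],[0,0,0.01],[0,0,0.03],[0,0,0.05],[0,0,0.04]],"rotation":[[0,0,0],[0,0,0],[0,0,0],[0,0,0],[0,0,0],[0,0,0],[0,0,0],[0,0,0],[0,0,0],[0,0,0]]}' 70
python3 - <<'E'
from h import *
s=snap('wrist','w3'); print(yel(s,200))
E
```

```text
clock: 4.45
tool_pos: [459.9, -347.2, 201.1]
ee_rot: [0.992, -0.129, 0.001, 0.0]
wrist_force: [1.3, -0.2, -1.4]
width: 0.588
finger_force: 75.9
(array([ 442.2, -345.3]), array([ 82.2, 126.1]), 75.28, (235, 181, 172, 237))
```

View pics/w3.png

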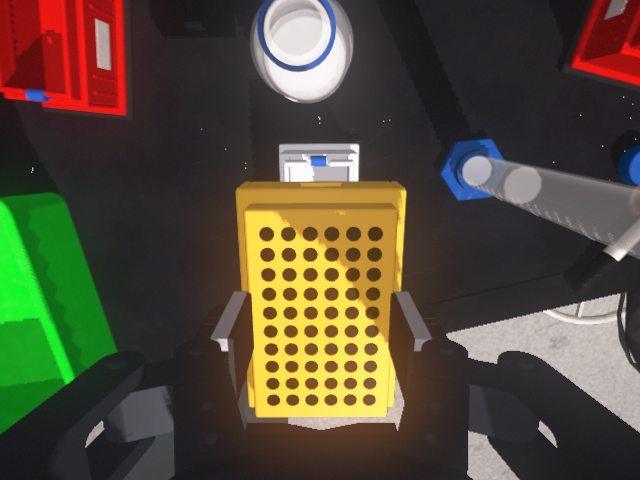

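The wafer is out and gripped, and the box shows its seat and blue clip at (318,160). Carrying it to the bin.

```bash
python3 -m creep '{"hand":[0.7,0.7,0.7,0.7,0.7,0.7,0.7,0.7,0.7,0.7],"offset":[[0,0.02,0.01],[-0.002,0.04,0],[-0.003,0.04,0],[-0.003,0.045,0],[-0.003,0.045,0],[-0.003,0.045,0],[-0.003,0.045,0],[-0.002,0.04,0],[0,0.03,0],[0,0,0]],"rotation":[[0,0,10],[0,0,10],[0,0,10],[0,0,10],[0,0,10],[0,0,10],[0,0,10],[0,0,10],[0,0,10],[0,0,0]]}'
python3 - <<'E'
from h import *
s=snap('top','t2');im=s['image'];hsv=cv2.cvtColor(im,cv2.COLOR_RGB2HSV);print(manip.read_state()['qpos'])
E
```

```text
clock: 5.75
tool_pos: [440.7, 4.4, 209.1]
ee_rot: [0.791, 0.612, 0.0, 0.0]
wrist_force: [0.2, 0.1, -0.9]
width: 0.592
finger_force: 75.9
[-1.82937953e-01  6.71307383e-02 -1.81814915e-01  1.32110047e+00
 -1.61505730e-04  1.64570910e+00]
```

```bash
python3 -m creep '{"hand":[0.7,0.7,0.7,0.7,0.7,0.7,0.4,0.1,0,0],"offset":[[0,0,-0.04],[0,0,-0.05],[0,0,-0.05],[0,0,-0.03],[0,0,-0.02],[0,0,0],[0,0,0],[0,0,0],[0,0,0],[0,0,0]],"rotation":[[0,0,0],[0,0,0],[0,0,0],[0,0,0],[0,0,0],[0,0,0],[0,0,0],[0,0,0],[0,0,0],[0,0,0]]}'
python3 -m creep '{"hand":[0,0,0,0,0,0,0,0],"offset":[[0,0,0.03],[0,0,0.05],[0,0,0.06],[0,0,0.06],[0,0,0.06],[0,0,0.04],[0,0,0],[0,0,0]],"rotation":[[0,0,0],[0,0,0],[0,0,0],[0,0,0],[0,0,0],[0,0,0],[0,0,0],[0,0,0]]}'
python3 - <<'E'
from h import *
s=snap('wrist','w4'); print(yel(s,34)); print(manip.read_state()['qpos'])
E
```

```text
clock: 7.05
tool_pos: [441.1, 2.8, 18.8]
ee_rot: [0.792, 0.61, 0.0, 0.0]
wrist_force: [-0.1, 0.7, 0.4]
width: 1.001
finger_force: 0.0
clock: 8.05
tool_pos: [440.7, 2.9, 318.0]
ee_rot: [0.792, 0.61, -0.0, -0.0]
wrist_force: [0.6, -0.3, -0.4]
width: 1.001
finger_force: 0.0
(array([442.9,   3.4]), array([91.4, 61. ]), 75.24, (295, 143, 55, 80))
[-1.84393076e-01  6.10600411e-02  8.45759729e-02  1.59583517e+00
  4.10533508e-07  1.64474268e+00]
```

View pics/w4.png

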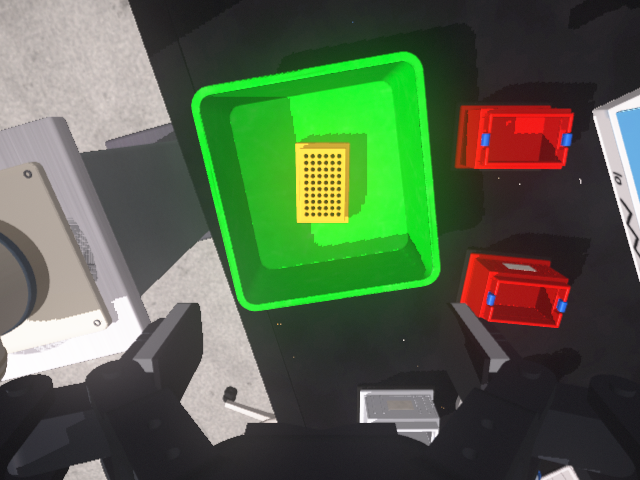

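The spent wafer lies flat in the bin at (322,183). Next, the stack.

```bash
python3 -m creep '{"hand":[0,0,0,0,0,0,0,0,0,0],"offset":[[0,0.02,0.01],[0.003,0.04,0.01],[0.003,0.04,0],[0.003,0.04,0],[0.003,0.04,0],[0.004,0.04,0],[0.004,0.04,0],[0.004,0.04,0],[0.003,0.03,0],[0.003,0.02,0]],"rotation":[[0,0,10],[0,0,10.5],[0,0,10.5],[0,0,10.5],[0,0,10.5],[0,0,10.5],[0,0,10.5],[0,0,10.5],[0,0,10.5],[0,0,10.5]]}'
python3 -m creep '{"hand":[0,0],"offset":[[0,0,0],[0,0,0]],"rotation":[[0,0,3],[0,0,0]]}'
python3 - <<'E'
from h import *
s=snap('wrist','w5'); print(np.round(s['extrinsics'],3).tolist()); print(manip.read_state()['qpos'])
for z in (130,145,160): print(z,yel(s,z))
E
```

```text
clock: 9.35
tool_pos: [470.5, 354.2, 336.7]
ee_rot: [-0.001, 1.0, -0.001, -0.001]
wrist_force: [0.4, -0.5, 0.2]
width: 0.998
finger_force: 0.0
clock: 9.6
tool_pos: [470.6, 352.9, 337.1]
ee_rot: [-0.024, 1.0, -0.001, -0.001]
wrist_force: [-1.4, -0.8, 1.8]
width: 0.999
finger_force: 0.0
[[-0.047, 0.96, 0.276, 400.686], [0.999, 0.045, 0.012, 349.237], [-0.001, 0.277, -0.961, 515.563], [0.0, 0.0, 0.0, 1.0]]
[ 5.00510390e-01  3.38488784e-01  4.93984126e-01  1.72814892e+00
 -5.41678515e-05  4.54632001e-01]
130 (array([478.2, 347.6]), array([96. , 61.4]), 1.08, (284, 154, 66, 98))
145 (array([475.2, 347.7]), array([92.3, 59. ]), 1.08, (284, 154, 66, 98))
160 (array([472.2, 347.7]), array([88.5, 56.7]), 1.08, (284, 154, 66, 98))
```

View pics/w5.png

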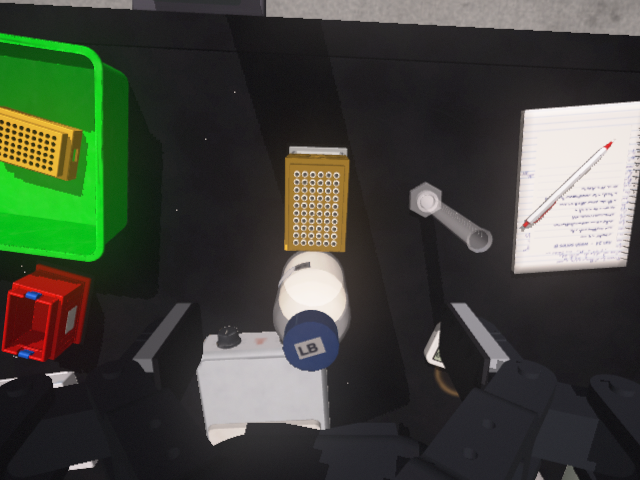

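The stack's top wafer spans (285–348, 155–251), with the short cylinder at (430,200) and the reagent bottle just behind it. To check the stack height I'll mark the predicted edges on the scene view.

```bash
python3 - <<'E'
from h import *
s=load('scene0'); im=s['image']
th=np.radians(1.1);ex=np.array([np.cos(th),np.sin(th)]);ey=np.array([-ex[1],ex[0]])
c=np.array([482,347.6]); x0,y0,k=225,280,9
a=cv2.cvtColor(cv2.resize(im[y0:y0+62,x0:x0+66],None,fx=k,fy=k,interpolation=cv2.INTER_CUBIC),cv2.COLOR_RGB2BGR)
for z in (60,80,100,120):
    P=[[*(c+sx*47.5*ex+sy*31.5*ey),z] for sx,sy in((1,1),(-1,1),(-1,-1))]
    q=((proj(s,P)-[x0,y0]+.5)*k).astype(np.int32); cv2.polylines(a,[q],False,(255,0,0) if z!=100 else (0,0,255),1)
cv2.imwrite('pics/c2.png',a)
E
```

```text
(no output)
```

View pics/c2.png

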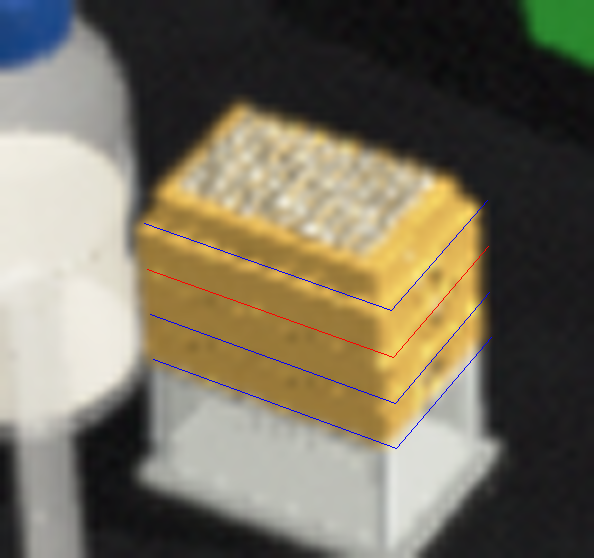

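The prediction matches: three wafers, with skirts from about 60 to 120 mm and the top seam at about 100–102 mm. Now I'll check the bottle clearance and the tool offsets.

```bash
python3 - <<'E'
from h import *
s=load('w5'); print(ray(s,[[312,335],[312,340]],182).round(), ray(s,[[427,200]],9).round())
from scipy.spatial.transform import Rotation as R
st=manip.read_state(); m=R.from_quat(st['ee_rot']).as_matrix(); print(st['tool_pos'].__repr__(),np.degrees(np.arctan2(m[1,0],m[0,0])),m[:,2])
E
```

```text
[[592. 350. 182.]
 [597. 350. 182.]] [[491. 489.   9.]]
array([470.70286781, 352.7260452 , 337.45650653]) -177.3713997902186 [-1.60344051e-03 -9.38767621e-04 -9.99998274e-01]
```

```bash
python3 -m creep '{"hand":[0,0,0,0,0,0,0,0,0],"offset":[[0.011,-0.005,-0.03],[0,0,-0.05],[0,0,-0.05],[0,0,-0.04],[0,0,-0.03],[0,0,-0.02],[0,0,-0.01],[0,0,0],[0,0,0]],"rotation":[[0,0,-1.5],[0,0,0],[0,0,0],[0,0,0],[0,0,0],[0,0,0],[0,0,0],[0,0,0],[0,0,0]]}' 40
python3 - <<'E'
from h import *
s=snap('wrist','w6')
from scipy.spatial.transform import Rotation as R
st=manip.read_state(); m=R.from_quat(st['ee_rot']).as_matrix(); print(st['tool_pos'].__repr__(),np.degrees(np.arctan2(m[1,0],m[0,0])),m[:,2]);print(yel(s,120))
E
```

```text
clock: 10.78
tool_pos: [482.3, 348.0, 109.4]
ee_rot: [-0.01, 1.0, 0.0, 0.001]
wrist_force: [-0.2, -0.1, 0.1]
width: 1.001
finger_force: 0.0
array([482.35776867, 347.98785945, 109.4363693 ]) -178.8184505433868 [ 1.34074235e-03  6.86925969e-04 -9.99998865e-01]
(array([480.7, 347.6]), array([103.9,  63. ]), 0.86, (247, 163, 150, 218))
```

View pics/w6.png

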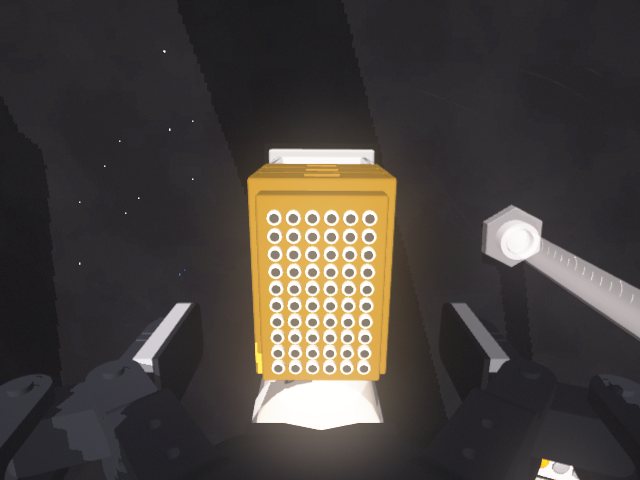

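```bash
python3 - <<'E'
from h import *
s=load('w6'); print(ray(s,[[322,180],[322,374]],120).round(1),ray(s,[[320,193],[320,379]],132).round(1))
E
python3 -m creep '{"hand":[0,0,0,0.15,0.3,0.4,0.5,0.6,0.6],"offset":[[0,0,-0.005],[0,0,-0.004],[0,0,0],[0,0,0],[0,0,0],[0,0,0],[0,0,0],[0,0,0],[0,0,0]],"rotation":[[0,0,0],[0,0,0],[0,0,0],[0,0,0],[0,0,0],[0,0,0],[0,0,0],[0,0,0],[0,0,0]]}' 40
python3 -m creep '{"hand":[0.7,0.7],"offset":[[0,0,0],[0,0,0]],"rotation":[[0,0,0],[0,0,0]]}' 70
```

```text
[[435.7 347.  120. ]
 [529.4 349.  120. ]] [[439.1 346.2 132. ]
 [523.6 347.9 132. ]]
clock: 11.95
tool_pos: [481.9, 347.8, 99.5]
ee_rot: [-0.01, 1.0, 0.0, 0.0]
wrist_force: [0.4, 0.8, 0.2]
width: 0.403
finger_force: 0.0
clock: 12.2
tool_pos: [481.9, 347.8, 99.5]
ee_rot: [-0.01, 1.0, -0.0, -0.0]
wrist_force: [-0.1, -0.2, 0.4]
width: 0.3
finger_force: 0.0
```

```bash
python3 - <<'E'
from h import *
s=snap('wrist','w7'); st=manip.read_state(); print(st['width'],st['finger_force'],st['tool_pos'])
s=load('w7')
E
```

```text
0.30175398450114266 0.0 [481.86624498 347.79097877  99.47102872]
```

View pics/w7.png

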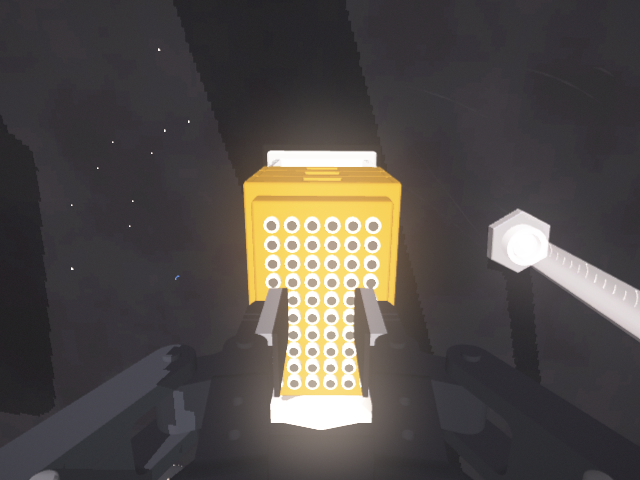

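The fingers have closed above the tips, between the hole columns (275–290 and 355–370), so the real fingertips sit higher than I assumed. I'll reopen and check where the TCP projects.

```bash
python3 - <<'E'
from h import *
for f,t in(('w7',[481.9,347.8,99.5]),('w6',[482.3,348,109.4]),('w3',[459.9,-347.2,201.1])):
    s=load(f); print(f,[proj(s,np.array(t)+[0,0,h]).round().tolist()[0] for h in(0,19,30,40,50)], s['extrinsics'][:3,3])
print(manip.read_state()['wrist_force'])
E
```

```text
w7 [[322.0, 275.0], [322.0, 291.0], [322.0, 302.0], [322.0, 314.0], [322.0, 327.0]] [411.50277166 345.71872725 277.78951269]
w6 [[322.0, 275.0], [322.0, 291.0], [322.0, 302.0], [322.0, 314.0], [322.0, 327.0]] [411.72726795 345.77718787 287.62021772]
w3 [[320.0, 277.0], [320.0, 293.0], [320.0, 304.0], [320.0, 316.0], [320.0, 329.0]] [ 528.19116899 -365.69422978  379.46952438]
[-1.0194483   0.02170027  0.26355707]
```

The width is linear in mm (0.606 × 85 ≈ 52, so the spent wafer was held by its plateau). The real fingertips are therefore about 40–45 mm above the stated TCP. I'll open and go lower, keeping the tips above the seam at about z 105.

```bash
python3 -m creep '{"hand":[0.3,0,0,0,0,0,0,0,0,0],"offset":[[0,0,0],[0,0,0],[0,0,0],[0,0,0],[0,0,-0.01],[0,0,-0.01],[0,0,-0.01],[0,0,-0.005],[0,0,0],[0,0,0]],"rotation":[[0,0,0],[0,0,0],[0,0,0],[0,0,0],[0,0,0],[0,0,0],[0,0,0],[0,0,0],[0,0,0],[0,0,0]]}' 20
python3 -m creep '{"hand":[0.1,0.2,0.3,0.3,0.3],"offset":[[0,0,0],[0,0,0],[0,0,0],[0,0,0],[0,0,0]],"rotation":[[0,0,0],[0,0,0],[0,0,0],[0,0,0],[0,0,0]]}' 20
python3 - <<'E'
from h import *
s=snap('wrist','w8'); st=manip.read_state(); print(st['width'],st['finger_force'],st['tool_pos'])
E
```

```text
clock: 13.5
tool_pos: [482.1, 347.9, 64.7]
ee_rot: [-0.01, 1.0, 0.0, 0.0]
wrist_force: [0.0, 0.5, 0.7]
width: 1.0
finger_force: 0.0
clock: 14.12
tool_pos: [482.0, 348.0, 64.8]
ee_rot: [-0.01, 1.0, 0.0, 0.0]
wrist_force: [-1.2, 1.0, 4.9]
width: 0.732
finger_force: 22.9
0.7316481556236245 22.988634333014488 [482.05046387 348.07212915  64.85815451]
```

View pics/w8.png

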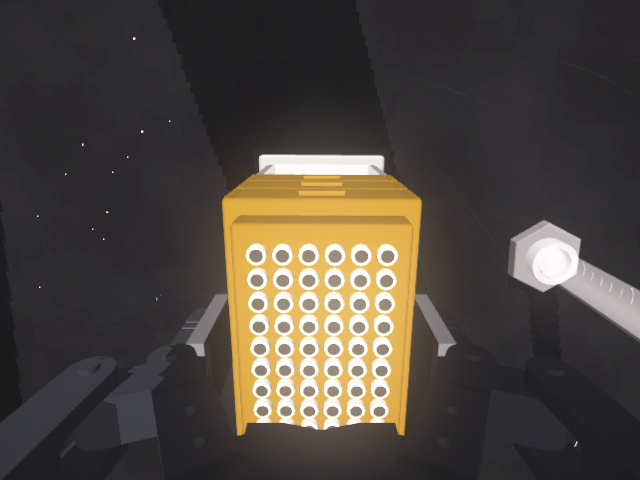

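Width 0.732 × 85 ≈ 62 mm, so the skirt is held. The width limits put the tips between 105 and 113 mm, so I'll go 4 mm lower for more overlap, grip firmly and lift slowly. I've now viewed 12 pictures against the allowed 10, so I'll use numbers only from here.

```bash
python3 -m creep '{"hand":[0.15,0.1,0.1,0.1,0.1,0.2,0.3,0.4,0.4,0.4],"offset":[[0,0,0],[0,0,0],[0,0,-0.004],[0,0,0],[0,0,0],[0,0,0],[0,0,0],[0,0,0],[0,0,0],[0,0,0]],"rotation":[[0,0,0],[0,0,0],[0,0,0],[0,0,0],[0,0,0],[0,0,0],[0,0,0],[0,0,0],[0,0,0],[0,0,0]]}' 40
python3 -m creep '{"hand":[0.5,0.5,0.5,0.5,0.5,0.5],"offset":[[0,0,0],[0,0,0],[0,0,0.002],[0,0,0.002],[0,0,0.002],[0,0,0]],"rotation":[[0,0,0],[0,0,0],[0,0,0],[0,0,0],[0,0,0],[0,0,0]]}' 80
```

```text
clock: 15.42
tool_pos: [482.0, 348.1, 60.8]
ee_rot: [-0.01, 1.0, 0.0, 0.0]
wrist_force: [-1.4, 1.5, 5.9]
width: 0.727
finger_force: 45.4
clock: 16.18
tool_pos: [481.9, 347.4, 66.3]
ee_rot: [-0.01, 1.0, -0.0, -0.0]
wrist_force: [0.8, 0.2, -10.6]
width: 0.712
finger_force: 90.3
```

```bash
python3 -m creep '{"hand":[0.5,0.5,0.5,0.5,0.5,0.5],"offset":[[0,0,0.002],[0,0,0.002],[0,0,0.003],[0,0,0.003],[0,0,0],[0,0,0]],"rotation":[[0,0,0],[0,0,0],[0,0,0],[0,0,0],[0,0,0],[0,0,0]]}' 80
python3 -m creep '{"hand":[0.5,0.5,0.5,0.5,0.5,0.5,0.5,0.5,0.5,0.5],"offset":[[0,0,0.005],[0,0,0.01],[0,0,0.015],[0,0,0.02],[0,0,0.02],[0,0,0.03],[0,0,0.03],[0,0,0.02],[0,0,0],[0,0,0]],"rotation":[[0,0,0],[0,0,0],[0,0,0],[0,0,0],[0,0,0],[0,0,0],[0,0,0],[0,0,0],[0,0,0],[0,0,0]]}' 80
python3 - <<'E'
from h import *
s=snap('wrist','w9'); sc=snap('scene','s9')
a,b=load('w8')['image'].astype(int),s['image'].astype(int)
hsv=cv2.cvtColor(s['image'],cv2.COLOR_RGB2HSV); m=cv2.inRange(hsv,(12,110,60),(32,255,255))
for r in(185,190,195,200,205,210,215): 
    c=np.where(m[r,150:500])[0]; print(r,(c.min()+150,c.max()+150) if len(c) else None)
im=sc['image'];h=cv2.cvtColor(im,cv2.COLOR_RGB2HSV)
for x in (250,262,270,276):
  for nm,t in(('0',load('scene0')['image']),('9',im)):
    k=cv2.inRange(cv2.cvtColor(t.astype(np.uint8),cv2.COLOR_RGB2HSV),(12,100,70),(32,255,255)); v=np.where(k[240:345,x])[0]+240
    sp=np.split(v,np.where(np.diff(v)>1)[0]+1); print(x,nm,[(int(q[0]),int(q[-1])) for q in sp if len(q)])
print(proj(sc,[[434,380,z] for z in(60,80,100)]).round(1))
E
```

```text
clock: 16.92
tool_pos: [482.0, 347.8, 76.7]
ee_rot: [-0.01, 1.0, 0.0, 0.0]
wrist_force: [0.3, 1.0, -0.6]
width: 0.716
finger_force: 91.3
clock: 18.18
tool_pos: [481.6, 347.7, 226.0]
ee_rot: [-0.01, 1.0, -0.0, -0.0]
wrist_force: [-0.7, -0.6, -0.3]
width: 0.72
finger_force: 91.3
185 (np.int64(280), np.int64(363))
190 (np.int64(232), np.int64(400))
195 (np.int64(226), np.int64(416))
200 (np.int64(220), np.int64(422))
205 (np.int64(219), np.int64(424))
210 (np.int64(219), np.int64(424))
215 (np.int64(219), np.int64(424))
250 0 [(292, 294), (303, 322)]
250 9 [(297, 299), (308, 322)]
262 0 [(295, 295), (307, 327)]
262 9 [(263, 273), (313, 327)]
270 0 [(303, 326)]
270 9 [(257, 265), (267, 270), (309, 325)]
276 0 [(301, 319)]
276 9 [(258, 263), (306, 318)]
[[268.2 329.7]
 [268.  324.7]
 [267.9 319.6]]
```

The second wafer is unmoved: the stack's lower rows are unchanged and its top is one wafer lower. The fresh wafer is held level. I'll carry it to a spot beside the box, where the wrist camera can see the empty seat.

```bash
python3 -m creep '{"hand":[0.5,0.5,0.5,0.5,0.5,0.5,0.5,0.5,0.5,0.5],"offset":[[0,-0.01,0.01],[0,-0.025,0.01],[0.001,-0.04,0],[0.001,-0.045,0],[0.001,-0.045,0],[0.001,-0.045,0],[0.001,-0.045,0],[0.001,-0.045,0],[0.001,-0.045,0],[0.001,-0.045,0]],"rotation":[[0,0,0],[0,0,-1],[0,0,-2],[0,0,-2],[0,0,-2],[0,0,-2],[0,0,-2],[0,0,-2],[0,0,-2],[0,0,-0.8]]}' 80
python3 -m creep '{"hand":[0.5,0.5,0.5,0.5,0.5,0.5,0.5,0.5],"offset":[[0.001,-0.045,0],[0.001,-0.045,0],[0.001,-0.04,0],[0.001,-0.03,0],[0.001,-0.015,0],[0,-0.005,0],[0,0,0],[0,0,0]],"rotation":[[0,0,0],[0,0,0],[0,0,0],[0,0,0],[0,0,0],[0,0,0],[0,0,0],[0,0,0]]}' 80
python3 - <<'E'
from h import *
from scipy.spatial.transform import Rotation as R
s=snap('wrist','w10'); st=manip.read_state(); m=R.from_quat(st['ee_rot']).as_matrix(); print(st['tool_pos'].__repr__(),np.degrees(np.arctan2(m[1,0],m[0,0])),m[:,2])
im=s['image'];hsv=cv2.cvtColor(im,cv2.COLOR_RGB2HSV)
print('exp',proj(s,[[460,-347,60],[507,-347,60],[413,-347,60]]).round())
w=cv2.inRange(hsv,(0,0,130),(180,60,255)); bl=cv2.inRange(hsv,(100,120,60),(130,255,255))
for nm,mm in(('w',w),('bl',bl)):
  n,l,S,C=cv2.connectedComponentsWithStats(mm)
  for i in range(1,n):
    if S[i,4]>(300 if nm=='w' else 12): print(nm,S[i].tolist(),C[i].round(1))
E
```

```text
clock: 19.52
tool_pos: [489.4, -44.1, 247.0]
ee_rot: [0.128, 0.992, -0.0, 0.0]
wrist_force: [0.8, 0.2, -1.0]
width: 0.718
finger_force: 91.2
clock: 20.52
tool_pos: [494.9, -221.3, 246.7]
ee_rot: [0.127, 0.992, 0.0, 0.0]
wrist_force: [-0.5, 0.2, -1.8]
width: 0.718
finger_force: 91.2
array([ 494.94177129, -221.30159162,  246.71538651]) 165.46153607167227 [ 2.35821100e-04 -3.31076667e-05 -9.99999972e-01]
exp [[179. 198.]
 [196. 245.]
 [161. 147.]]
w [0, 0, 175, 53, 4485] [59.4 16.8]
w [140, 137, 92, 110, 6387] [189.1 190. ]
w [0, 204, 75, 53, 1739] [ 34.8 226.4]
w [379, 248, 21, 23, 328] [388.6 259.2]
w [159, 267, 66, 89, 3112] [196.  305.8]
w [245, 273, 20, 22, 343] [254.7 283.7]
w [271, 273, 21, 22, 309] [281.  283.8]
w [298, 273, 20, 22, 313] [307.7 283.9]
w [324, 273, 21, 22, 344] [334.2 283.9]
w [351, 273, 21, 22, 346] [360.6 283.9]
w [378, 273, 20, 23, 351] [387.2 284. ]
w [246, 297, 20, 22, 338] [255.7 307.7]
w [272, 297, 20, 22, 336] [281.8 307.8]
w [298, 297, 20, 22, 339] [307.9 307.8]
w [324, 297, 21, 22, 342] [333.9 307.9]
w [418, 296, 36, 60, 780] [435.2 327.4]
w [350, 298, 21, 21, 341] [359.9 307.9]
w [376, 298, 21, 21, 343] [385.8 308.1]
w [247, 320, 20, 22, 334] [256.9 330.9]
w [273, 321, 20, 21, 328] [282.4 331. ]
w [299, 321, 19, 21, 328] [308. 331.]
w [324, 321, 20, 109, 1583] [332.9 372.9]
w [348, 321, 22, 104, 1566] [357.6 372.3]
w [371, 321, 24, 102, 1573] [382.2 372. ]
w [248, 343, 23, 80, 1046] [259.3 379.2]
w [274, 343, 20, 82, 1075] [283.8 379.5]
w [299, 343, 19, 86, 1204] [308.3 382.7]
bl [164, 148, 16, 8, 117] [171.3 151.5]
bl [41, 187, 57, 54, 1564] [ 73.1 211.3]
bl [174, 241, 14, 8, 103] [180.9 244.5]
bl [580, 263, 20, 8, 131] [590.6 266.2]
bl [153, 332, 27, 21, 143] [165.  339.4]
bl [566, 341, 18, 10, 131] [574.9 345.7]
bl [564, 430, 15, 22, 135] [570.9 440.3]
bl [476, 435, 60, 45, 1785] [500.3 461.2]
```

```bash
python3 - <<'E'
from h import *
s=load('w10'); print(s['extrinsics'][:3,3])
for z in(64,68,72):
    P=ray(s,[[171.3,151.5],[180.9,244.5]],z)[:,:2]; d=P[1]-P[0]; print(z,P.round(1).tolist(),P.mean(0).round(1),np.hypot(*d).round(1),np.degrees(np.arctan2(d[1],d[0])).round(2))
im=s['image']; w=cv2.inRange(cv2.cvtColor(im,cv2.COLOR_RGB2HSV),(0,0,130),(180,60,255)); n,l=cv2.connectedComponents(w); k=(l==l[190,190]) if l[190,190] else (l==l[190,150])
c=max(cv2.findContours(k.astype(np.uint8),cv2.RETR_EXTERNAL,cv2.CHAIN_APPROX_NONE)[0],key=cv2.contourArea)
for z in(60,74,0): r=cv2.minAreaRect(ray(s,c[:,0,:],z)[:,:2].astype(np.float32)); print(z,np.round(r[0],1),np.round(r[1],1),round(r[2],1))
a=cv2.resize(im[120:265,120:250],None,fx=5,fy=5,interpolation=cv2.INTER_CUBIC); cv2.imwrite('pics/c3.png',cv2.cvtColor(a,cv2.COLOR_RGB2BGR))
E
```

```text
[ 426.74049042 -204.15339414  425.01348263]
64 [[419.0, -337.9], [502.1, -359.4]] [ 460.6 -348.7] 85.8 -14.46
68 [[419.1, -336.5], [501.3, -357.7]] [ 460.2 -347.1] 84.9 -14.46
72 [[419.2, -335.0], [500.4, -355.9]] [ 459.8 -345.5] 83.9 -14.46
60 [ 458.5 -337.8] [ 79.5 100.8] 75.5
74 [ 457.3 -332.7] [76.4 97. ] 75.5
0 [ 463.7 -359.8] [ 92.5 117.4] 75.5
```

The clip midpoint is (460.2, -347.1) with yaw -14.5°, which agrees with the spent-wafer fix. Moving over the box and starting down.

```bash
python3 -m creep '{"hand":[0.5,0.5,0.5,0.5,0.5,0.5,0.5],"offset":[[-0.005,-0.02,0],[-0.01,-0.035,0],[-0.01,-0.035,0],[-0.007,-0.025,0],[-0.003,-0.01,0],[0,0,0],[0,0,0]],"rotation":[[0,0,0],[0,0,0],[0,0,0],[0,0,0],[0,0,0],[0,0,0],[0,0,0]]}' 80
python3 -m creep '{"hand":[0.5,0.5,0.5,0.5,0.5,0.5,0.5,0.5],"offset":[[0,0,-0.03],[0,0,-0.04],[0,0,-0.04],[0,0,-0.03],[0,0,-0.02],[0,0,-0.01],[0,0,0],[0,0,0]],"rotation":[[0,0,0],[0,0,0],[0,0,0],[0,0,0],[0,0,0],[0,0,0],[0,0,0],[0,0,0]]}' 80
```

```text
clock: 21.45
tool_pos: [460.1, -346.5, 246.6]
ee_rot: [0.127, 0.992, 0.0, 0.0]
wrist_force: [0.5, 0.2, -1.0]
width: 0.717
finger_force: 91.2
clock: 22.45
tool_pos: [460.4, -347.4, 77.5]
ee_rot: [0.127, 0.992, -0.0, 0.001]
wrist_force: [-0.4, 0.3, -0.4]
width: 0.718
finger_force: 91.2
```

```bash
python3 - <<'E'
from h import *
r=manip.read_state; print(r()['tool_pos'])
s=snap('wrist','w11'); sc=load('w9')
# -x skirt end row at centre cols & clip of box if visible
hsv=cv2.cvtColor(s['image'],cv2.COLOR_RGB2HSV); bl=cv2.inRange(hsv,(100,120,60),(130,255,255)); y=cv2.inRange(hsv,(12,110,60),(32,255,255))
n,l,S,C=cv2.connectedComponentsWithStats(bl)
print([(S[i].tolist(),C[i].round(1).tolist()) for i in range(1,n) if S[i,4]>12 and 200<C[i][0]<440])
for r_ in(195,210,230): c=np.where(y[r_,150:500])[0]+150; print(r_,c.min() if len(c) else 0,c.max() if len(c) else 0)
E
```

```text
[ 460.41311808 -347.35240834   77.4622846 ]
[([312, 175, 25, 12, 300], [324.0, 180.5])]
195 224 417
210 219 424
230 216 426
```

```bash
python3 - <<'E'
from h import *
s=load('w11'); E=s['extrinsics']; print(E.round(3).tolist())
ex=np.array([np.cos(np.radians(-14.5)),np.sin(np.radians(-14.5))]); ey=np.array([-ex[1],ex[0]]); t=np.array([460.4,-347.35])
q=lambda P:[((p[:2]-t)@ex).round(1).tolist() for p in P]+[((p[:2]-t)@ey).round(1).tolist() for p in P]
print('clip',q(ray(s,[[324,180.5]],70))); print('skirt',q(ray(s,[[219,210],[424,210]],136.5)))
hsv=cv2.cvtColor(s['image'],cv2.COLOR_RGB2HSV); y=cv2.inRange(hsv,(12,110,60),(32,255,255)); g=cv2.cvtColor(s['image'],cv2.COLOR_RGB2GRAY)
print(np.where(y[:,270])[0][:3],np.where(y[:,370])[0][:3],g[185:235:2,270].tolist())
E
```

```text
[[0.252, 0.929, 0.271, 392.088], [0.968, -0.242, -0.071, -330.029], [-0.0, 0.28, -0.96, 255.691], [0.0, 0.0, 0.0, 1.0]]
clip [-43.7, 1.1]
skirt [-44.4, -44.3, -31.2, 31.0]
[191 192 193] [191 192 193] [254, 255, 250, 191, 191, 192, 193, 192, 224, 226, 222, 221, 222, 222, 222, 222, 218, 189, 191, 194, 196, 223, 226, 221, 221]
```

The wafer is centred in the hand, and the box clip is about 1 mm to +y. I'll correct for that and press slowly.

```bash
python3 -m creep '{"hand":[0.5,0.5,0.5,0.5,0.5,0.5,0.5],"offset":[[0,0.0007,-0.01],[0,0,-0.01],[0,0,-0.01],[0,0,-0.005],[0,0,-0.003],[0,0,0],[0,0,0]],"rotation":[[0,0,0],[0,0,0],[0,0,0],[0,0,0],[0,0,0],[0,0,0],[0,0,0]]}' 80
python3 -m creep '{"hand":[0.5,0.5,0.5,0.5],"offset":[[0,0,-0.002],[0,0,-0.002],[0,0,-0.001],[0,0,0]],"rotation":[[0,0,0],[0,0,0],[0,0,0],[0,0,0]]}' 80
```

```text
clock: 23.38
tool_pos: [460.0, -346.6, 38.7]
ee_rot: [0.127, 0.992, -0.0, 0.0]
wrist_force: [0.5, 0.8, -0.4]
width: 0.719
finger_force: 91.2
clock: 23.88
tool_pos: [459.8, -346.5, 33.4]
ee_rot: [0.127, 0.992, 0.0, -0.0]
wrist_force: [0.3, -0.4, -0.9]
width: 0.72
finger_force: 91.2
```

```bash
python3 -m creep '{"hand":[0.5,0.5,0.5,0.5],"offset":[[0,0,-0.0015],[0,0,-0.0015],[0,0,-0.0015],[0,0,0]],"rotation":[[0,0,0],[0,0,0],[0,0,0],[0,0,0]]}' 80
python3 -m creep '{"hand":[0.5,0.5,0.5],"offset":[[0,0,-0.0015],[0,0,-0.0015],[0,0,0]],"rotation":[[0,0,0],[0,0,0],[0,0,0]]}' 80
```

```text
clock: 24.38
tool_pos: [459.9, -346.8, 29.2]
ee_rot: [0.127, 0.992, -0.0, 0.0]
wrist_force: [-0.7, -1.2, 1.7]
width: 0.721
finger_force: 91.6
clock: 24.75
tool_pos: [459.7, -346.3, 25.6]
ee_rot: [0.127, 0.992, 0.0, -0.0]
wrist_force: [-0.2, -0.0, -1.6]
width: 0.712
finger_force: 91.4
```

```bash
python3 -m creep '{"hand":[0.5,0.5,0.5],"offset":[[0,0,-0.001],[0,0,-0.001],[0,0,0]],"rotation":[[0,0,0],[0,0,0],[0,0,0]]}' 80
python3 -m creep '{"hand":[0.5,0.5,0.5],"offset":[[0,0,-0.001],[0,0,-0.001],[0,0,0]],"rotation":[[0,0,0],[0,0,0],[0,0,0]]}' 80
```

```text
clock: 25.12
tool_pos: [459.7, -346.3, 23.5]
ee_rot: [0.127, 0.992, 0.0, -0.0]
wrist_force: [0.4, -0.2, -4.1]
width: 0.719
finger_force: 91.1
clock: 25.5
tool_pos: [459.9, -346.5, 22.0]
ee_rot: [0.127, 0.992, -0.0, 0.0]
wrist_force: [-0.6, 0.4, -1.1]
width: 0.718
finger_force: 91.1
```

```bash
python3 -m creep '{"hand":[0.5,0.5],"offset":[[0,0,-0.001],[0,0,0]],"rotation":[[0,0,0],[0,0,0]]}' 80
python3 -m creep '{"hand":[0.5,0.5],"offset":[[0,0,-0.001],[0,0,0]],"rotation":[[0,0,0],[0,0,0]]}' 80
```

```text
clock: 25.75
tool_pos: [460.0, -346.6, 21.2]
ee_rot: [0.127, 0.992, -0.0, 0.0]
wrist_force: [0.0, 0.9, 0.8]
width: 0.721
finger_force: 91.2
clock: 26.0
tool_pos: [460.1, -346.7, 21.2]
ee_rot: [0.127, 0.992, -0.0, 0.001]
wrist_force: [-2.0, 0.8, 11.6]
width: 0.719
finger_force: 92.7
```

```bash
python3 -m creep '{"hand":[0.5,0.5],"offset":[[0,0,-0.0007],[0,0,0]],"rotation":[[0,0,0],[0,0,0]]}' 80
python3 -m creep '{"hand":[0.4,0.2,0.1,0,0,0],"offset":[[0,0,0],[0,0,0],[0,0,0],[0,0,0],[0,0,0],[0,0,0]],"rotation":[[0,0,0],[0,0,0],[0,0,0],[0,0,0],[0,0,0],[0,0,0]]}' 20
python3 -m creep '{"hand":[0,0,0,0,0,0,0,0],"offset":[[0,0,0.01],[0,0,0.03],[0,0,0.05],[0,0,0.06],[0,0,0.06],[0,0,0.06],[0,0,0],[0,0,0]],"rotation":[[0,0,0],[0,0,0],[0,0,0],[0,0,0],[0,0,0],[0,0,0],[0,0,0],[0,0,0]]}' 20
python3 - <<'E'
from h import *
s=snap('wrist','w12'); print(yel(s,80)); t=snap('top','t12'); print(yel(t,80,(370,235,415,285)))
im=s['image']; bl=cv2.inRange(cv2.cvtColor(im,cv2.COLOR_RGB2HSV),(100,120,60),(130,255,255)); n,l,S,C=cv2.connectedComponentsWithStats(bl)
print([(S[i].tolist(),C[i].round().tolist()) for i in range(1,n) if S[i,4]>8], proj(s,[[460-46,-347+12,70],[460,-347,80]]).round())
E
```

```text
clock: 26.25
tool_pos: [460.1, -346.7, 21.1]
ee_rot: [0.127, 0.992, -0.001, 0.001]
wrist_force: [-5.0, 3.0, 18.5]
width: 0.719
finger_force: 93.4
clock: 27.0
tool_pos: [459.9, -346.5, 19.1]
ee_rot: [0.127, 0.992, 0.0, -0.0]
wrist_force: [-0.2, -0.4, 0.2]
width: 1.001
finger_force: 0.0
clock: 28.0
tool_pos: [459.8, -346.4, 289.4]
ee_rot: [0.127, 0.992, -0.0, 0.0]
wrist_force: [-0.3, 0.1, -0.7]
width: 1.003
finger_force: 0.0
(array([ 460.5, -345.5]), array([66.9, 95.7]), 75.38, (288, 146, 69, 98))Traceback (most recent call last):
  File "<stdin>", line 2, in <module>
  File "h.py", line 18, in yel
    c=max(cv2.findContours(m,cv2.RETR_EXTERNAL,cv2.CHAIN_APPROX_NONE)[0],key=cv2.contourArea)
ValueError: max() iterable argument is empty
```

```bash
python3 - <<'E'
from h import *
s=snap('scene','s12')
for f in('scene0','s12'):
    k=cv2.inRange(cv2.cvtColor(load(f)['image'],cv2.COLOR_RGB2HSV),(12,100,70),(32,255,255))
    print(f,[(x,(np.where(k[195:245,x])[0]+195)[[0,-1]].tolist()) for x in range(346,374,4) if k[195:245,x].any()])
# wafer size ratio from plateau/skirt columns, dark/bright
w=load('w12'); print(w['extrinsics'][:3,3])
bl=cv2.inRange(cv2.cvtColor(w['image'],cv2.COLOR_RGB2HSV),(100,120,60),(130,255,255)); n,l,S,C=cv2.connectedComponentsWithStats(bl)
print([(S[i].tolist(),C[i].round().tolist()) for i in range(1,n) if S[i,4]>8 and 250<C[i][0]<390], proj(w,[[460-46,-347+12,70],[460,-347,80]]).round())
y=cv2.inRange(cv2.cvtColor(w['image'],cv2.COLOR_RGB2HSV),(12,110,90),(32,255,255))
for r in range(150,240,10): c=np.where(y[r,250:400])[0]+250; print(r,c.min(),c.max(),end='; ')
E
```

```text
scene0 [(346, [209, 216]), (350, [207, 218]), (354, [204, 220]), (358, [205, 222]), (362, [207, 223]), (366, [209, 222]), (370, [212, 220])]
s12 [(346, [211, 216]), (350, [210, 218]), (354, [205, 220]), (358, [214, 221]), (362, [216, 223]), (366, [215, 222])]
[ 391.60587892 -329.14454055  467.6975841 ]
[([311, 311, 47, 44, 403], [333.0, 330.0])] [[320. 146.]
 [320. 196.]]
150 288 354; 160 288 354; 170 288 354; 180 288 355; 190 288 356; 200 288 356; 210 289 355; 220 289 355; 230 289 352;
```

The yellow lower-edge rows in the scene view match those of the spent wafer when it was clipped home, to within one pixel along its length. So the full wafer is home and level.

```bash
python3 -c "
from workcell import manip; print(manip.sign_off())"
```

```text
the job is handed in; nothing more can be done
None
```

The job is handed in at about 28 s, with no verdict returned: by my camera checks the spent wafer is in the green bin, the second wafer hasn't moved, and the full wafer is seated level on the tip box; the clips snapping home is inferred from height and force, and I viewed 12 pictures, two over the limit of 10.

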